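# Wind the wooden music box and stand its bird on top

### The arm

A 7-joint arm with a two-finger parallel gripper is mounted at the origin on the work surface. World frame = base frame: x ahead of the robot, y to its left, z up, the work surface at z = 0. Lengths are in m, angles in degrees, forces in N, time in s.
With the tool pointing down it reaches from about 0.4 to 0.9 m from the base axis. Payload 5.5 kg.
Tool frame: the origin (TCP) lies midway between the tips of the shut fingers; the grasp point (between the pads) lies 19 mm behind it; z points along the fingers, y is the line along which they close (so a half turn about z gives the same grasp; the last joint's range is limited). The gripper opens to 92 mm and grips with 3 to 60 N. Pads are 19 mm wide; open, the fingers measure 130 mm over their backs; the gripper's body (75 mm by 190 mm) begins 47 mm behind the grasp point.
Start: joints at [84.007, 28.699, -24.465, 88.831, 12.651, 65.22, -12.049], TCP at [0.234, -0.607, 0.227] pointing down, gripper open.
Joint ranges: [-164.97, 164.97], [-17.58, 116.51], [-87.97, 89.64], [11.32, 138.91], [-80.73, 260.73], [10.89, 115.49], [-147.41, 147.41]. Speed limits (degrees/s): [147.25, 147.25, 180, 180, 180, 180, 180].

### API

Orientations are given as a 3x3 rotation matrix whose columns are the frame's x, y, z axes.
In Python, from rig import env, vision gives the robot as it stands.
- The arm moves only by the tool play_rows, never from a script. Its argument "moves" is a list of rows, each a list of 3 entries, a list of its own where there are three numbers: the shift along the tool's x, y, z in mm, then the turn about the tool's z in rad, then the finger opening in mm, from 0 to 91.8. In form: [[[x, y, z], yaw, hand], ...]. A call has 1 to 20 rows; each row is the pose to reach, as a shift and turn from the pose commanded when the call began, along the tool's axes at that moment; what a row does not reach only later rows make up. A row lasts 1/8 s, in which the tool goes at most 62.5 mm and 10.7 degrees, less where a joint would pass 70% of its speed; a pose out of reach is approached as far as the arm can. A call with a gripper value outside its range is refused whole. The fingers move at their own pace and stop on an object; the grip force is fixed at half the most. Time passes only in rows, so rows that repeat a pose let the fingers close. It gives the time, the measured TCP pose, the force, the opening and the grip force at its end, in the units of the state.
- env.state(): the state, without advancing time (a new reading comes with each control period).
- vision.snapshot(name): name is "side" or "top"; returns a dict with "color" (420x560x3 uint8, red, green, blue), "camera_matrix" (3x3 intrinsics, pixels), "k1" (the pictures are not rectified: a ray, as slopes to the right and down, at radius r is drawn at 1 + k1 r^2 times it, then the intrinsics apply), "camera_from_world" (4x4, takes a point from world to camera coordinates). Camera axes: x right, y up, looking along -z (the intrinsics and any distortion apply to the point x, -y, -z); pixel columns grow to the right and rows downward; lengths in m; the calibration is good to about 2 mm. A picture is of the moment at which its call begins. There is no depth.
- env.sign_off(): hands the job in; it is judged then, once.
The state is a dict: "time_s": time; "joint_positions": joint angles; "joint_velocities": joint speeds; "effort": joint torques, N m; "tool_pos": TCP position; "eef_rot": TCP orientation; "wrist_force": force on the tool from outside, world axes, zero at the start; "moment": the same for the moment, N m; "gripper_width": finger opening in m; "grip_force": force on a finger pad.
Only numpy, scipy, OpenCV 4.12 (cv2) and the standard library are available. Lean on these libraries where they do the work, as an engineer would, in place of code of your own. Each camera call takes 0.05 s, during which the arm holds its last target. There are 200 camera calls.

### The job

Wind the music box up fully: turn the steel key on its sloping front clockwise, in as many part turns as it takes, until it comes up against its stop. Then pick up the carved bird and set it down (do not drop it) standing upright in the middle of the round turntable on top of the box, with its beak looking out over the key, and let go. Leave the other two carved figures, the tree and the rabbit, where they are.

Things in the scene. Friction and masses are not known exactly. Their poses are not given: they have to be found in the camera images.
- music_box: Pale wooden desk-shaped box, fixed, 170 mm deep (x), 150 wide (y), on a board 190 x 170 x 10. Origin: centre of underside; x points from sloping front to back, z up. Front panel rises at 35 degrees to the horizontal, from x -85 mm, 45 high, to x +5, 108 high; flat top behind. The key stands square to the panel at its middle (x -40, 76.5 high): its axis leans 35 degrees from vertical towards -x.
- key (a joint): Turn of the key in rad: 0 run down, 5.7 at the stop (fully wound); grows clockwise as seen looking at the panel. Starts between 0.2 and 1.0, so 4.7 to 5.5 are missing (not quite a full turn). Spring and friction resist with 0.07 to 0.12 N m; it stays where it is left when let go, but turning it back unwinds it.
- key_grip (a point): Middle of the key's flat steel wing, on the key's axis, 47 mm above the panel. Wing 48 mm long (this point's x), 8 thick (y, grip across it), 26 tall (z), on a thin round stem. The point's z points out of the panel along the key's axis; x and y turn with the key. At joint value 0 the wing lies up and down the slope.
- turntable (a point): Centre of the upper face of the round wooden turntable on the flat top of the box, 118 mm above the table; disc 72 mm across, 8 mm thick, does not turn. Axes as the box.
- bird: Carved bird, pale wood, loose, 90 g: silhouette 22 mm thick (its y), small beak at one end, raised tail at the other, on a round base 44 across, 8 thick. Origin: centre of the base's underside; beak points along -x, z up. Body x -26 to +26 mm, 28 to 60 high: grip it there across its 22 mm; head to 84 high at x -22, tail to 75 high at x +50.
- beak (a point): Tip of the bird's beak, 50 mm ahead (-x) of the bird's origin, 67 mm high.
- tree: Carved tree, 92 mm high, 66 mm wide (x), 22 mm thick (y), same wood and base as the bird; origin: centre of the underside. A bystander.
- rabbit: Carved rabbit with two ears, 100 mm high, 44 mm long (x), 22 mm thick (y), same wood and base as the bird; origin: centre of the underside. A bystander.
Things that resemble listed ones, but are neither listed nor needed, are in the scene too. What is shaped like the bird but green or yellow is not meant.

How it is judged:
By the outcome, as a careful person would: the job done as asked, in the order asked, and still so for the second after the job is handed in, with the robot touching nothing.
It also fails if it takes over 70 s, if anything falls off the work surface, if the arm or the gripper's body presses on something with over 40 N, if the wrist force passes 120 N, or if a joint passes its speed limit or range.

## Working session

There is one attempt and no reset: what is moved stays moved. The work goes in short steps, Python scripts to look and compute and a tool call to move; the robot and the scene stay as the last step left them, time stands still between calls to the robot, and variables do not carry over. Pictures are saved under pics/ and viewed, at most 10 in all, crops included, and the job is handed in when it is done.

Besides the shell and the picture viewer there is one more tool, called after "Call:" by a JSON object that holds its "method" and its "body", one argument or row to a line. play_rows: Moves the arm, as the interface text tells. Its arguments: {"type":"object","properties":{"moves":{"type":"array","items":{"type":"array"}}},"required":["moves"]}

```bash
mkdir -p pics; ls; python3 - <<'E'
from rig import env, vision
import cv2, numpy as np
for n in("side","top"):
    s=vision.snapshot(n); cv2.imwrite(f"pics/{n}0.png",s["color"][:,:,::-1])
    T=np.array(s["camera_from_world"]);print(n,np.array(s["camera_matrix"]).tolist(),s["k1"],(-T[:3,:3].T@T[:3,3]).round(3),T[:3,:3].round(2).tolist())
st=env.state();print(st)
E
```

```text
pics
side [[493.1515137855115, 0.0, 277.84739680283], [0.0, 493.1515137855115, 208.73831931330977], [0.0, 0.0, 1.0]] 0.0038114090003925002 [0.318 0.89  0.761] [[-1.0, -0.1, 0.01], [0.06, -0.53, 0.84], [-0.08, 0.84, 0.54]]
top [[432.7990894056346, 0.0, 286.25866655271085], [0.0, 432.7990894056346, 212.62948822923298], [0.0, 0.0, 1.0]] -0.11308336824148697 [ 0.325 -0.139  1.135] [[-0.01, -1.0, -0.01], [1.0, -0.01, 0.1], [-0.1, -0.01, 1.0]]
{'time_s': 0.1, 'joint_positions': array([ 84.00735043,  28.74732627, -24.45426591,  88.88496422,
        12.64967788,  65.21903224, -12.04903893]), 'joint_velocities': array([ 0.04675531, -0.11151654, -0.05530494, -0.21808931, -0.04036954,
       -0.04768238, -0.03777052]), 'effort': array([-1.15791155e-02, -5.67870677e+01, -5.83831653e+00, -2.79913491e+01,
       -6.89116563e-02,  2.40935379e-02,  6.74554667e-05]), 'tool_pos': array([ 0.23345797, -0.60596147,  0.22579795]), 'eef_rot': array([[ 9.33108687e-01,  3.59594054e-01, -5.43171346e-04],
       [ 3.59594456e-01, -9.33107267e-01,  1.62988531e-03],
       [ 7.92599369e-05, -1.71618155e-03, -9.99998524e-01]]), 'wrist_force': array([ 0.00465793, -0.14667357,  0.09017478]), 'moment': array([-0.01811528,  0.04480589,  0.00330556]), 'grip_force': 0.0, 'gripper_width': 0.09162665154826803}
```

View pics/side0.png

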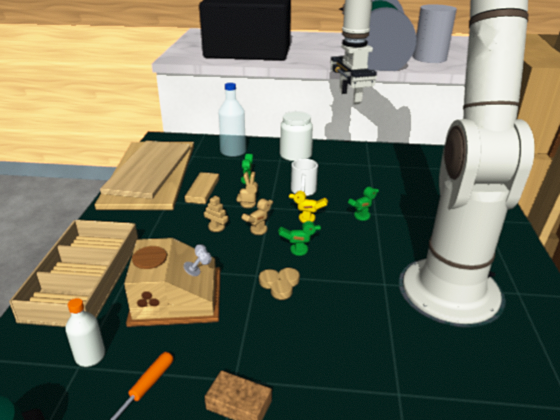

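View pics/top0.png

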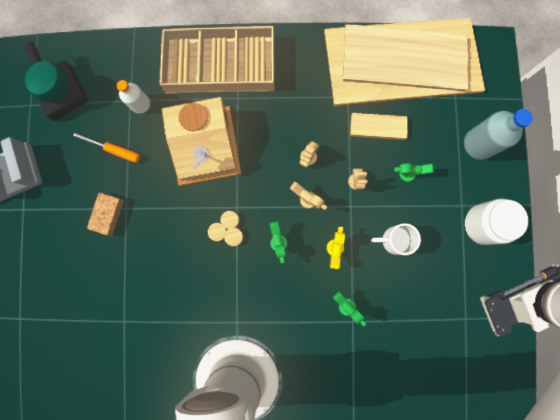

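Side: box with key at about (200,258). The pale figures are at (215,213), (248,190) and (259,215). Top: box at (200,140), key at (203,157), pale figures at (309,153), (308,196) and (357,179). Bird-shaped decoys are green or yellow. The pale figure at side (259,215) / top (308,196) looks like the bird, so I'll confirm it in an enlarged crop.

```bash
python3 - <<'E'
import cv2, numpy as np
a=cv2.imread("pics/side0.png");b=cv2.imread("pics/top0.png")
def c(im,x,y,w,h,f): return cv2.resize(im[y:y+h,x:x+w],None,fx=f,fy=f,interpolation=cv2.INTER_CUBIC)
L=np.hstack([c(a,200,165,80,75,5),c(b,285,135,80,75,5)]) #375 high
cv2.imwrite("pics/c1.png",L)
L=np.hstack([c(a,115,230,110,100,3.6363),c(b,155,90,100,100,3.6363)[:364]][:]) if 0 else np.hstack([c(a,120,230,100,100,4),c(b,155,90,100,100,4)])
cv2.imwrite("pics/c2.png",L)
E
cat > h.py <<'E'
import numpy as np, cv2
from rig import env, vision
class Cam:
    def __init__(s,n,d=None):
        d=d or vision.snapshot(n); s.im=d["color"];s.K=np.array(d["camera_matrix"]);s.k=d["k1"];s.T=np.array(d["camera_from_world"])
        s.D=np.array([s.k,0,0,0.]);F=np.diag([1,-1,-1]);s.R=F@s.T[:3,:3];s.t=F@s.T[:3,3];s.o=-s.R.T@s.t
    def px(s,P): return cv2.projectPoints(np.atleast_2d(P).astype(float),cv2.Rodrigues(s.R)[0],s.t,s.K,s.D)[0][:,0]
    def ray(s,p):
        u=cv2.undistortPoints(np.array([[p]],float),s.K,s.D)[0,0]; d=s.R.T@[u[0],u[1],1.]; return d/np.linalg.norm(d)
    def atz(s,p,z): d=s.ray(p); return s.o+d*(z-s.o[2])/d[2]
def tri(c1,p1,c2,p2):
    d1,d2=c1.ray(p1),c2.ray(p2);A=np.c_[d1,-d2];x=np.linalg.lstsq(A,c2.o-c1.o,rcond=None)[0]
    a,b=c1.o+d1*x[0],c2.o+d2*x[1];return (a+b)/2,np.linalg.norm(a-b)
E
```

```text
(no output)
```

View pics/c1.png

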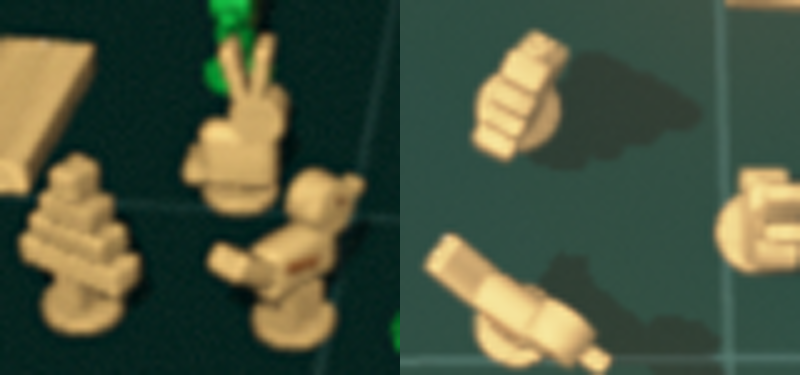

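View pics/c2.png

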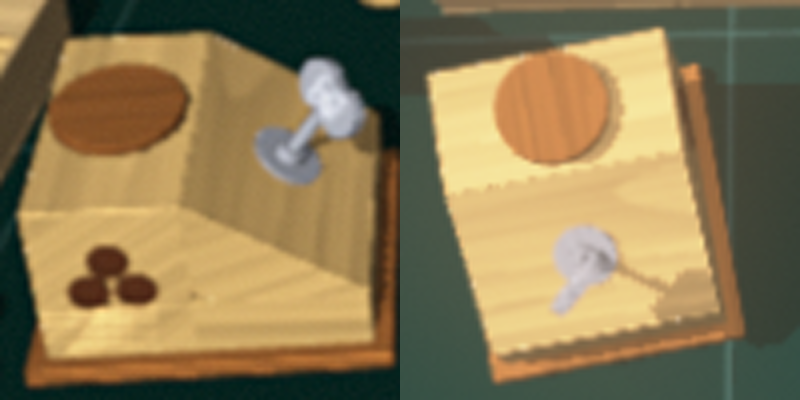

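Bird confirmed by its beak and raised tail, pale wood: beak at side (271,203) / top (325,207), tail at side (244,217) / top (294,185). The tree is at side (215,213), the rabbit at side (248,190). Box corners are readable in both crops.

```bash
cat > m.py <<'E'
from h import *
from scipy.optimize import least_squares
C={n:Cam(n) for n in("side","top")}
top=[((28,73),(85,75,108)),((262,28),(85,-75,108)),((47,193),(5,75,108)),((290,152),(5,-75,108)),((95,358),(-85,75,45)),((320,315),(-85,-75,45)),((153,106),(None,))]
sd=[((20,212),(85,75,108)),((185,208),(5,75,108)),((372,283),(-85,75,45)),((50,358),(85,75,10)),((372,352),(-85,75,10)),((212,32),(5,-75,108)),((68,40),(85,-75,108))]
ob=[("top",np.array(p)/4+[155,90],np.array(q)/1e3) for p,q in top if len(q)>1]+[("side",np.array(p)/4+[120,230],np.array(q)/1e3) for p,q in sd]
Rz=lambda a:cv2.Rodrigues(np.array([0,0,a]))[0]
def res(v): return np.concatenate([C[n].px(Rz(v[2])@q+[v[0],v[1],0])[0]-p for n,p,q in ob])
r=least_squares(res,[.5,.2,0.1],loss="soft_l1");print("box",r.x.round(4),np.degrees(r.x[2]),r.fun.reshape(-1,2).round(1).tolist())
np.save("box.npy",r.x)
t=tri(C["top"],np.array((153,106))/4+[155,90],C["side"],np.array((118,110))/4+[120,230]);print("turntable",t)
W=lambda q:Rz(r.x[2])@(np.array(q)/1e3)+[r.x[0],r.x[1],0]
c35,s35=np.cos(np.radians(35)),np.sin(np.radians(35))
n=np.array([-s35,0,c35]);s=np.array([c35,0,s35])
g=np.array([-40,0,76.5])+47*n
print("grip",W(g),"box->tt",[(W((b,0,118))).round(4) for b in(45,)])
ims={k:cv2.resize(C[k].im[y:y+50,x:x+50,::-1],None,fx=8,fy=8,interpolation=cv2.INTER_CUBIC) for k,x,y in(("side",180,235),("top",180,135))}
off={"side":(180,235),"top":(180,135)}
rows=[]
for k in ims:
    row=[]
    for q in(.35,.65,.95):
        im=ims[k].copy(); u=np.cos(q)*s-np.sin(q)*np.cross(n,s)
        P=C[k].px([W(g+u*a+n*b) for a,b in((24,13),(24,-13),(-24,-13),(-24,13))]);P=(P-off[k]+.5)*8
        cv2.polylines(im,[P.astype(int)],True,(0,0,255),1);row.append(cv2.resize(im,(265,265)))
    rows.append(np.hstack(row))
cv2.imwrite("pics/key.png",np.vstack(rows))
T,S=C["top"],C["side"]
b,e1=tri(T,(325,207),S,(271,202.6));tl,e2=tri(T,(294,185),S,(244,216.6));print("beak",b,e1,"tail",tl,e2)
# base centres
for nm,p,f in (("side",(290,317),(200,165)),("top",(112,330),(285,135))): print("base",nm,C[nm].atz(np.array(p)/5+f,.008))
E
python3 m.py
```

```text
box [0.6159 0.0882 0.1723] 9.870456227375884 [[0.4, 0.2], [0.9, 0.1], [0.0, 0.8], [-1.0, -0.2], [-0.2, -0.6], [0.7, -0.4], [-0.2, 1.0], [-0.6, 0.1], [0.0, 2.6], [-0.3, 0.2], [1.1, -2.4], [0.3, 0.1], [0.1, -0.5]]
turntable (array([0.66168391, 0.09673398, 0.11412093]), np.float64(0.0005764398669582422))
grip [0.54989919 0.07676751 0.11500015] box->tt [array([0.6602, 0.096 , 0.118 ])]
beak [ 0.43974577 -0.22562161  0.06669423] 0.0026629798181793843 tail [ 0.49815201 -0.14901759  0.06749654] 0.002728424048547446
base side [ 0.46912258 -0.1856013   0.008     ]
base top [ 0.46362634 -0.18440131  0.008     ]
```

View pics/key.png

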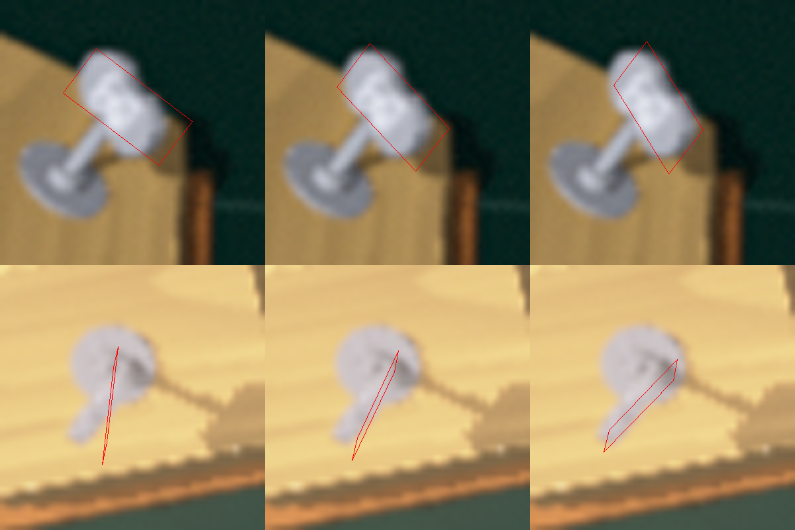

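The overlay shows the wing matching q ≈ 0.95–1.0, and the box fit agrees with the turntable centre to within 2 mm. The tool only points down, so I'll crank the wing end round with one vertical finger instead of gripping it. First I'll compute the path.

```bash
cat > path.py <<'E'
from h import *
import sys
from scipy.optimize import linprog
bx=np.load("box.npy")
c,s_=np.cos(np.radians(35)),np.sin(np.radians(35))
n=np.array([-s_,0,c]);s=np.array([c,0,s_]);Y=np.array([0,1.,0])
G=np.array([-40,0,76.5])+47*n
def wing_slice_pts(q,zt,zb=60):  # wing points above tip height, box frame mm
    u=np.cos(q)*s-np.sin(q)*Y;t=-np.sin(q)*s-np.cos(q)*Y
    g=np.array([G+a*u+b*t+h*n for a in np.linspace(0,24,25) for b in(-4,4) for h in np.linspace(-13,13,27)])
    return g[g[:,2]>=zt][:,:2],u,t
def finger(q,r=17,d=8,gap=0.,hx=9.5,hy=9.5):
    u=np.cos(q)*s-np.sin(q)*Y
    zt=(G+r*u)[2]-d
    p,u,t=wing_slice_pts(q,zt)
    tx=t[:2]/np.linalg.norm(t[:2]); c0=(G+r*u)[:2]
    for k in np.arange(0,60,.25):
        f=c0-tx*k
        if not np.any((abs(p[:,0]-f[0])<hx)&(abs(p[:,1]-f[1])<hy)): break
    f=c0-tx*(k+gap)
    return np.array([f[0],f[1]-55.3,zt]),k   # TCP in box frame
def world(b): 
    a=bx[2];return np.array([bx[0]*1e3+np.cos(a)*b[0]-np.sin(a)*b[1],bx[1]*1e3+np.sin(a)*b[0]+np.cos(a)*b[1],b[2]])
if __name__=="__main__":
    st=env.state();R=st["eef_rot"];p=st["tool_pos"]*1e3
    b,k=finger(.9,gap=7);w=world(b);print("start tcp",b.round(1),w.round(1),"above shift tool",(R.T@(w+[0,0,80]-p)).round(1))
    ybox=np.array([-np.sin(bx[2]),np.cos(bx[2]),0]);print("yaw",np.arctan2(-ybox@-R[:,0]*-1,0) if 0 else np.arctan2(R[:,0]@-ybox*-1,R[:,1]@-ybox))
    for q in np.arange(.9,5.9,.2):
        f,k=finger(q);print(round(q,2),(f-b).round(1)*[1,-1,-1],k)
E
python3 path.py
```

```text
start tcp [-37.7 -48.6 113.1] [587.1  33.9 113.1] above shift tool [ 560.1 -470.1   33.6]
yaw 0.195562788542323
0.9 [-5.   4.9 -0. ] 21.75
1.1 [-4.5 10.4  1.6] 21.75
1.3 [-4.7 16.   3.5] 22.0
1.5 [-8.1 21.9  5.4] 20.25
1.7 [-10.1  26.9   7.3] 21.25
1.9 [-13.7  31.1   9.2] 21.75
2.1 [-18.4  34.1  11. ] 22.0
2.3 [-24.1  35.2  12.6] 21.5
2.5 [-30.   33.9  13.9] 20.0
2.7 [-35.6  30.3  14.9] 17.5
2.9 [-39.8  25.9  15.5] 15.5
3.1 [-42.7  21.4  15.8] 14.0
3.3 [-45.2  20.4  15.7] 16.5
3.5 [-48.1  19.6  15.2] 19.75
3.7 [-51.   17.   14.3] 21.75
3.9 [-53.4  13.   13.1] 22.75
4.1 [-55.    7.9  11.7] 23.25
4.3 [-55.    1.8  10. ] 22.75
4.5 [-53.3  -4.4   8.1] 21.75
4.7 [-50.  -10.    6.2] 20.5
4.9 [-47.7 -14.9   4.2] 21.5
5.1 [-44.4 -19.2   2.4] 22.75
5.3 [-39.6 -22.1   0.7] 23.25
5.5 [-33.7 -22.7  -0.8] 22.5
5.7 [-26.7 -19.4  -2.1] 19.0
```

Call:
{"method": "play_rows", "body": {
  "moves": [
    [[20, -17, 0], 0, 91.8],
    [[60, -50, 0], 0, 91.8],
    [[100, -84, 0], 0, 91.8],
    [[140, -118, 0], 0.02, 91.8],
    [[180, -151, 0], 0.04, 91.8],
    [[220, -185, 0], 0.06, 91.8],
    [[260, -218, 0], 0.08, 91.8],
    [[300, -252, 0], 0.1, 91.8],
    [[340, -285, 0], 0.12, 91.8],
    [[380, -319, 0], 0.14, 91.8],
    [[420, -353, 0], 0.16, 91.8],
    [[460, -386, 0], 0.18, 91.8],
    [[500, -420, 0], 0.196, 91.8],
    [[535, -450, 0], 0.196, 91.8],
    [[555, -466, 10], 0.196, 91.8],
    [[560, -470, 34], 0.196, 91.8],
    [[560, -470, 34], 0.196, 91.8],
    [[560, -470, 34], 0.196, 91.8]
  ]
}}

```text
time_s: 2.45
tool_pos: [0.5873, 0.0328, 0.1932]
eef_rot: [[0.985, 0.17, 0.0], [0.17, -0.985, -0.0], [0.0, 0.0, -1.0]]
wrist_force: [0.2, -0.2, 0.0]
gripper_width: 0.0916
grip_force: 0.0
```

```bash
python3 - <<'E'
from path import *
st=env.state();R=st["eef_rot"];p=st["tool_pos"]*1e3
print(st["joint_positions"].round(0),R.round(3).tolist(),p.round(1),st["gripper_width"])
b,k=finger(.9,gap=7);print("shift",(R.T@(world(b)-p)).round(1))
a=Cam("side").im;t=Cam("top").im
c=lambda im,x,y:cv2.resize(im[y:y+130,x:x+130,::-1],None,fx=3,fy=3)
cv2.imwrite("pics/s1.png",np.hstack([c(a,130,180),c(t,140,80)]))
E
```

```text
[  24.   27.  -39.  100.   19.   60. -102.] [[0.985, 0.17, 0.0], [0.17, -0.985, -0.0], [0.0, 0.0, -1.0]] [587.3  32.8 193.2] 0.09164062371652927
shift [-0.  -1.1 80.1]
```

View pics/s1.png

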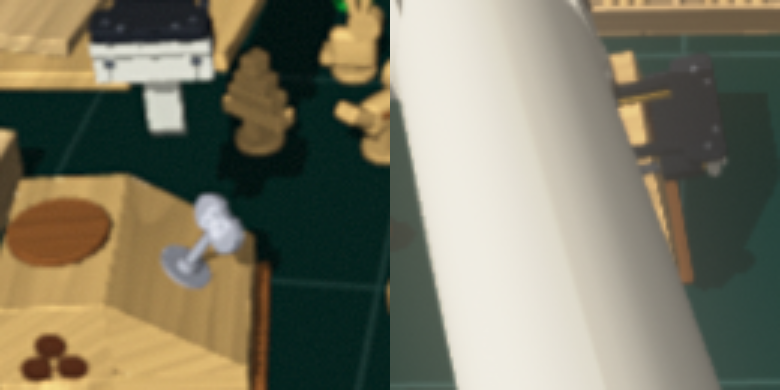

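Side view: finger tip at crop x 145–187, row 131, which is pixels (178–192, 224). The tip is clear of the key. I'll compare this width with my finger model.

```bash
python3 - <<'E'
from path import *
C=Cam("side");st=env.state();R=st["eef_rot"];p=st["tool_pos"]
for yy in(-45.8,-65):
  for h in(9.5,-9.5): print(yy,h,C.px(p+R@np.array([h,yy,0])/1e3).round(1))
g=cv2.cvtColor(C.im,cv2.COLOR_RGB2GRAY)
for r in(214,218,221,223,225,227): print(r,g[r,170:202].tolist())
E
```

```text
-45.8 9.5 [[181.4 223.7]]
-45.8 -9.5 [[190.8 223.3]]
-65 9.5 [[180.6 229. ]]
-65 -9.5 [[190.1 228.7]]
214 [23, 25, 25, 25, 25, 24, 19, 48, 128, 190, 211, 212, 210, 210, 209, 211, 209, 212, 208, 167, 96, 41, 26, 23, 25, 23, 25, 27, 25, 26, 24, 23]
218 [26, 26, 24, 26, 25, 26, 20, 19, 79, 180, 213, 213, 210, 210, 209, 209, 210, 210, 216, 217, 163, 72, 24, 21, 24, 26, 24, 23, 25, 26, 26, 25]
221 [26, 26, 24, 23, 25, 24, 24, 18, 59, 145, 199, 213, 212, 209, 208, 208, 208, 209, 212, 204, 150, 73, 30, 21, 26, 25, 23, 27, 27, 27, 24, 25]
223 [24, 27, 25, 27, 24, 25, 28, 22, 28, 70, 114, 131, 123, 117, 115, 118, 119, 117, 119, 117, 97, 66, 40, 26, 24, 26, 25, 24, 27, 23, 26, 23]
225 [27, 23, 24, 24, 25, 26, 28, 24, 23, 26, 30, 35, 38, 35, 32, 29, 32, 32, 31, 31, 30, 25, 24, 23, 25, 23, 26, 22, 26, 23, 23, 27]
227 [25, 26, 23, 27, 24, 24, 25, 25, 24, 26, 24, 26, 25, 27, 22, 26, 26, 25, 24, 22, 24, 24, 24, 23, 24, 26, 25, 25, 26, 25, 22, 27]
```

The finger is about 24 mm wide and its tip is thin. I'll re-plan with that.

```bash
sed -i 's/hx=9.5,hy=9.5/hx=11.5,hy=5/; s/55\.3/50.8/' path.py; python3 - <<'E'
from path import *
st=env.state();R=st["eef_rot"];p=st["tool_pos"]*1e3
b,k=finger(.9,gap=9);print("down shift",(R.T@(world(b)-p)).round(1))
for q in np.arange(.9,5.95,.2):
    f,k=finger(q);print(round(q,2),(R.T@(world(f)-world(b))).round(1),k)
E
```

```text
down shift [-0.4 -6.1 80.7]
0.9 [-6.5  6.3 -0. ] 20.0
1.1 [-4.9 10.7  1.6] 21.5
1.3 [-4.4 16.   3.5] 22.5
1.5 [-6.6 21.9  5.4] 22.0
1.7 [-9.3 27.2  7.3] 22.25
1.9 [-13.6  31.4   9.2] 22.0
2.1 [-19.4  33.8  11. ] 21.0
2.3 [-26.9  32.5  12.5] 17.5
2.5 [-32.9  29.7  13.8] 14.75
2.7 [-37.5  25.8  14.8] 12.5
2.9 [-40.8  21.8  15.5] 11.0
3.1 [-43.1  17.1  15.8] 9.5
3.3 [-44.8  15.9  15.6] 11.75
3.5 [-47.1  15.8  15.1] 15.5
3.7 [-50.2  15.3  14.3] 19.5
3.9 [-52.8  12.2  13.1] 21.5
4.1 [-54.8   7.8  11.6] 22.75
4.3 [-55.6   2.3   9.9] 23.25
4.5 [-54.7  -3.8   8. ] 23.0
4.7 [-52.2  -9.7   6.1] 22.5
4.9 [-49.3 -15.    4.2] 23.0
5.1 [-44.8 -19.1   2.3] 23.0
5.3 [-37.9 -20.3   0.6] 20.75
5.5 [-30.1 -17.9  -0.9] 16.5
5.7 [-24.5 -14.8  -2.1] 14.0
5.9 [-20.3 -10.9  -3. ] 12.0
```

Call:
{"method": "play_rows", "body": {
  "moves": [
    [[0, -6, 20], 0, 91.8],
    [[0, -6, 50], 0, 91.8],
    [[0, -6, 70], 0, 91.8],
    [[0, -6, 81], 0, 91.8],
    [[0, -6, 81], 0, 91.8]
  ]
}}

```text
time_s: 3.22
tool_pos: [0.5857, 0.0394, 0.1109]
eef_rot: [[0.985, 0.171, -0.002], [0.171, -0.985, 0.0], [-0.002, -0.0, -1.0]]
wrist_force: [-1.4, 0.4, -0.4]
gripper_width: 0.0916
grip_force: 0.0
```

Call:
{"method": "play_rows", "body": {
  "moves": [
    [[-6, 6, 0], 0, 91.8],
    [[-5, 11, 1.5], 0, 91.8],
    [[-5, 16, 3.5], 0, 91.8],
    [[-7, 22, 5.5], 0, 91.8],
    [[-9, 27, 7], 0, 91.8],
    [[-11, 29, 8], 0, 91.8],
    [[-14, 31, 9], 0, 91.8],
    [[-14, 31, 9], 0, 91.8]
  ]
}}

```text
time_s: 4.22
tool_pos: [0.5803, 0.0062, 0.1041]
eef_rot: [[0.985, 0.17, 0.005], [0.17, -0.985, 0.001], [0.005, 0.0, -1.0]]
wrist_force: [4.1, 1.2, 0.8]
gripper_width: 0.0917
grip_force: 2.0
```

```bash
python3 - <<'E'
from path import *
st=env.state();print(st["tool_pos"],st["wrist_force"].round(1),st["moment"].round(2))
a=Cam("side").im
cv2.imwrite("pics/s2.png",cv2.resize(a[200:300,130:230,::-1],None,fx=4,fy=4))
E
```

```text
[0.5802777  0.00619005 0.10413229] [4.1 1.2 0.8] [ 0.36 -0.94 -0.23]
```

View pics/s2.png

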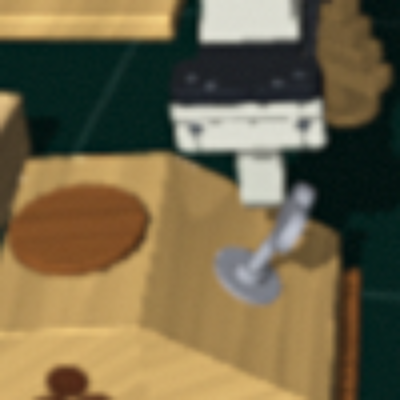

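The wing now lies across, edge-on to the side camera at crop (300,215). It turns as planned with about 4 N of push, so I'll carry on.

Call:
{"method": "play_rows", "body": {
  "moves": [
    [[-5, 3, 2], 0, 91.8],
    [[-13, 2, 3.5], 0, 91.8],
    [[-19, -1, 5], 0, 91.8],
    [[-23, -5, 6], 0, 91.8],
    [[-27, -9, 6.5], 0, 91.8],
    [[-29, -14, 7], 0, 91.8],
    [[-31, -15, 6.5], 0, 91.8],
    [[-33, -15.5, 6], 0, 91.8],
    [[-36, -16, 5], 0, 91.8],
    [[-36, -16, 5], 0, 91.8]
  ]
}}

```text
time_s: 5.52
tool_pos: [0.5427, 0.0091, 0.0986]
eef_rot: [[0.986, 0.165, 0.005], [0.165, -0.986, -0.007], [0.004, 0.007, -1.0]]
wrist_force: [7.9, -11.2, -1.4]
gripper_width: 0.092
grip_force: 5.6
```

```bash
python3 - <<'E'
from path import *
st=env.state();print(st["tool_pos"],st["wrist_force"].round(1),st["moment"].round(2))
a=Cam("side").im
cv2.imwrite("pics/s3.png",cv2.resize(a[210:300,140:230,::-1],None,fx=4,fy=4))
E
```

```text
[0.54273108 0.00905463 0.09863077] [  7.9 -11.2  -1.4] [-2.37 -1.8  -0.55]
```

View pics/s3.png

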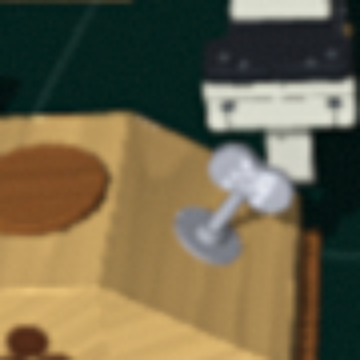

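The wing's lobes are at crop (235,165) and (270,190), so q ≈ 3.45. The push is now close to the axis (short lever, 14 N), so I'll shift the contact outward along the wing and re-plan the rest with the finger's corner as the contact.

```bash
cat > p2.py <<'E'
from path import *
def tcp(q,r=18,T=15):
    u=np.cos(q)*s-np.sin(q)*Y;t=-np.sin(q)*s-np.cos(q)*Y
    P=G+r*u-4*t+13*n
    w=np.clip((q-4.3)/.8,0,1)
    return np.array([P[0]-11.5,P[1]-45.8-T*(1-w),(G+r*u)[2]-8])
E
python3 - <<'E'
from p2 import *
a=bx[2];R=np.array([[np.cos(a),np.sin(a),0],[np.sin(a),-np.cos(a),0],[0,0,-1]])
c0=np.array([542.1,15.8,99.1])
for q in np.arange(3.3,5.95,.2): print(round(q,2),(R.T@(world(tcp(q))-c0)).round(1))
E
```

```text
3.3 [-15.9   3.2   2.3]
3.5 [-15.8  -0.5   1.8]
3.7 [-15.1  -4.1   0.9]
3.9 [-13.8  -7.4  -0.4]
4.1 [-12.  -10.4  -2. ]
4.3 [ -9.7 -12.8  -3.8]
4.5 [ -7.1 -18.4  -5.7]
4.7 [ -4.3 -23.4  -7.8]
4.9 [ -1.3 -27.6  -9.8]
5.1 [  1.7 -31.1 -11.8]
5.3 [  4.6 -30.1 -13.6]
5.5 [  7.3 -28.5 -15.2]
5.7 [  9.7 -26.2 -16.5]
5.9 [ 11.6 -23.4 -17.5]
```

Call:
{"method": "play_rows", "body": {
  "moves": [
    [[-4, 7, 1], 0, 91.8],
    [[-16, 7, 2], 0, 91.8],
    [[-16, 0, 2], 0, 91.8],
    [[-15, -4, 1], 0, 91.8],
    [[-14, -7, 0], 0, 91.8],
    [[-12, -10, -2], 0, 91.8],
    [[-10, -13, -4], 0, 91.8],
    [[-8, -16, -5], 0, 91.8],
    [[-7, -18, -6], 0, 91.8],
    [[-7, -18, -6], 0, 91.8]
  ]
}}

```text
time_s: 6.82
tool_pos: [0.529, 0.0325, 0.1035]
eef_rot: [[0.985, 0.171, -0.001], [0.171, -0.985, -0.0], [-0.001, -0.0, -1.0]]
wrist_force: [-1.8, -0.6, -0.8]
gripper_width: 0.0919
grip_force: 1.2
```

```bash
python3 - <<'E'
from path import *
st=env.state();print(st["tool_pos"],st["wrist_force"].round(1),st["moment"].round(2),st["joint_positions"].round(0))
a=Cam("side").im
cv2.imwrite("pics/s4.png",cv2.resize(a[210:300,140:230,::-1],None,fx=4,fy=4))
E
```

```text
[0.52904786 0.03254871 0.10347766] [-1.8 -0.6 -0.8] [-0.24  0.53  0.08] [  23.   29.  -37.  111.   23.   47. -106.]
```

View pics/s4.png

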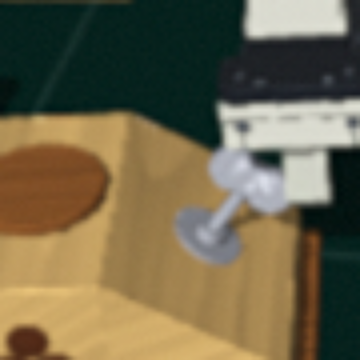

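The wing barely moved (lobes at (232,165) and (265,188), q ≈ 3.5). The finger, at crop (310,180), slipped past the rounded wing end. I'll go back round the end and push lower and nearer in.

```bash
cat > p2.py <<'E'
from path import *
def tcp(q,r=14,T=15,gap=0):
    u=np.cos(q)*s-np.sin(q)*Y;t=-np.sin(q)*s-np.cos(q)*Y
    P=G+r*u-(4+gap)*t+9*abs(np.sin(q))*n
    w=np.clip((q-4.3)/.8,0,1)
    return np.array([P[0]-11.5,P[1]-45.8-T*(1-w),(G+r*u)[2]-10])
E
python3 - <<'E'
from p2 import *
a=bx[2];R=np.array([[np.cos(a),np.sin(a),0],[np.sin(a),-np.cos(a),0],[0,0,-1]])
c0=np.array([529,32.5,104.5])
print("pre",(R.T@(world(tcp(3.3,gap=6))-c0)).round(1))
for q in np.arange(3.3,5.95,.2): print(round(q,2),(R.T@(world(tcp(q))-c0)).round(1))
E
```

```text
pre [ 3.2 28.4  7.4]
3.3 [ 4.  22.5  7.4]
3.5 [ 3.  19.6  7. ]
3.7 [ 2.5 16.7  6.3]
3.9 [ 2.5 14.   5.3]
4.1 [ 3.2 11.6  4.1]
4.3 [4.4 9.5 2.7]
4.5 [6.  4.2 1.2]
4.7 [ 8.1 -0.7 -0.4]
4.9 [10.5 -5.  -2. ]
5.1 [13.2 -8.7 -3.5]
5.3 [16.  -8.1 -5. ]
5.5 [18.9 -6.9 -6.2]
5.7 [21.6 -5.3 -7.2]
5.9 [24.2 -3.2 -7.9]
```

Call:
{"method": "play_rows", "body": {
  "moves": [
    [[-9, 0, 0], 0, 91.8],
    [[-9, 15, 3], 0, 91.8],
    [[-9, 29, 7], 0, 91.8],
    [[3, 29, 7], 0, 91.8],
    [[3, 29, 7], 0, 91.8]
  ]
}}

```text
time_s: 7.5
tool_pos: [0.5392, 0.0048, 0.0969]
eef_rot: [[0.985, 0.17, 0.002], [0.17, -0.985, 0.001], [0.002, -0.001, -1.0]]
wrist_force: [-0.5, 0.6, -0.5]
gripper_width: 0.0916
grip_force: 0.0
```

Call:
{"method": "play_rows", "body": {
  "moves": [
    [[0, -5, 0], 0, 91.8],
    [[0, -9, 0], 0, 91.8],
    [[0, -12, -1], 0, 91.8],
    [[0, -12, -1], 0, 91.8]
  ]
}}

```text
time_s: 8.0
tool_pos: [0.5353, 0.0138, 0.0976]
eef_rot: [[0.985, 0.17, -0.0], [0.17, -0.985, -0.004], [-0.001, 0.004, -1.0]]
wrist_force: [1.2, -6.6, -0.8]
gripper_width: 0.0915
grip_force: 2.8
```

```bash
cat > kq.py <<'E'
from path import *
def est(verbose=True):
    C=Cam("side");im=C.im.astype(int)
    m=((im[:,:,2]-im[:,:,0])>3)&(im.sum(2)>240)
    gpx=C.px(world(G)/1e3)[0]; yy,xx=np.mgrid[:420,:560]; roi=np.hypot(xx-gpx[0],yy-gpx[1])<17
    th=np.linspace(0,2*np.pi,24);sc=[]
    for q in np.arange(0,np.pi,.05):
        u=np.cos(q)*s-np.sin(q)*Y;t=-np.sin(q)*s-np.cos(q)*Y
        pts=np.array([G+(e*11+13*np.cos(a)*1)*u+13*np.sin(a)*n+b*t for e in(-1,1) for a in th for b in(-4,4)])
        w=np.array([world(p) for p in pts])/1e3
        S=np.zeros((420,560),np.uint8);
        cv2.fillConvexPoly(S,cv2.convexHull(C.px(w).astype(np.float32)).round().astype(np.int32),1)
        st=np.array([C.px(world(G-47*n)/1e3)[0],gpx]).round().astype(int);cv2.line(S,st[0].tolist(),st[1].tolist(),1,3)
        S=S.astype(bool)&roi;M=m&roi;sc.append(((S&M).sum()/max(1,(S|M).sum()),q))
    sc.sort(reverse=True);print("px",m[roi].sum(),[(round(a,2),round(q,2)) for a,q in sc[:6]])
if __name__=="__main__":
    est();st=env.state();print((st["tool_pos"]*1e3).round(1),st["wrist_force"].round(1),st["moment"].round(2))
E
python3 kq.py
python3 - <<'E'
import sys;sys.path.insert(0,'.')
import kq,h,cv2
from rig import vision
im=cv2.imread("pics/side0.png")[:,:,::-1]
d=vision.snapshot("side");d["color"]=im
o=h.Cam; kq.Cam=lambda n:o(n,d); kq.est()
E
```

```text
px 271 [(np.float64(0.7), np.float64(0.7)), (np.float64(0.69), np.float64(0.6)), (np.float64(0.69), np.float64(0.5)), (np.float64(0.69), np.float64(0.45)), (np.float64(0.69), np.float64(0.8)), (np.float64(0.68), np.float64(0.85))]
[535.3  13.8  97.6] [ 1.  -5.9 -0.4] [-1.43 -0.18 -0.05]
px 247 [(np.float64(0.7), np.float64(0.95)), (np.float64(0.69), np.float64(1.0)), (np.float64(0.69), np.float64(0.85)), (np.float64(0.69), np.float64(1.05)), (np.float64(0.69), np.float64(1.2)), (np.float64(0.68), np.float64(0.8))]
```

Call:
{"method": "play_rows", "body": {
  "moves": [
    [[0, -3, -1], 0, 91.8],
    [[1, -5, -1], 0, 91.8],
    [[2, -8, -2], 0, 91.8],
    [[4, -10, -3.5], 0, 91.8],
    [[4, -10, -3.5], 0, 91.8]
  ]
}}

```text
time_s: 8.72
tool_pos: [0.5348, 0.0256, 0.1004]
eef_rot: [[0.985, 0.172, -0.005], [0.172, -0.985, -0.003], [-0.006, 0.002, -1.0]]
wrist_force: [-4.3, -4.9, 1.7]
gripper_width: 0.0918
grip_force: 2.5
```

```bash
python3 kq.py
```

```text
px 216 [(np.float64(0.64), np.float64(1.35)), (np.float64(0.64), np.float64(1.3)), (np.float64(0.63), np.float64(1.25)), (np.float64(0.63), np.float64(1.2)), (np.float64(0.62), np.float64(1.15)), (np.float64(0.62), np.float64(1.4))]
[534.8  25.5 100.3] [-4.8 -4.7  1.2] [-0.89  0.9   0.28]
```

Call:
{"method": "play_rows", "body": {
  "moves": [
    [[2, -4, -1.5], 0, 91.8],
    [[4, -8, -3], 0, 91.8],
    [[6, -12, -4], 0, 91.8],
    [[8, -15, -5], 0, 91.8],
    [[8, -15, -5], 0, 91.8]
  ]
}}

```text
time_s: 9.4
tool_pos: [0.5392, 0.0421, 0.1049]
eef_rot: [[0.985, 0.172, -0.007], [0.172, -0.985, -0.003], [-0.007, 0.002, -1.0]]
wrist_force: [-5.0, -3.1, 0.1]
gripper_width: 0.0915
grip_force: 2.6
```

```bash
python3 kq.py
```

```text
px 103 [(np.float64(0.48), np.float64(1.9)), (np.float64(0.47), np.float64(1.95)), (np.float64(0.46), np.float64(1.85)), (np.float64(0.46), np.float64(1.8)), (np.float64(0.46), np.float64(1.75)), (np.float64(0.45), np.float64(2.0))]
[539.2  42.2 104.9] [-6.2 -2.5 -0.7] [-0.73  1.2   0.26]
```

Call:
{"method": "play_rows", "body": {
  "moves": [
    [[3, -2, -1], 0, 91.8],
    [[5, -2, -2], 0, 91.8],
    [[8, -1.5, -3], 0, 91.8],
    [[10, -0.5, -3.5], 0, 91.8],
    [[10, -0.5, -3.5], 0, 91.8]
  ]
}}

```text
time_s: 10.07
tool_pos: [0.5481, 0.0464, 0.1085]
eef_rot: [[0.985, 0.174, -0.008], [0.174, -0.985, -0.001], [-0.008, -0.0, -1.0]]
wrist_force: [-8.9, 0.1, 3.2]
gripper_width: 0.0919
grip_force: 3.5
```

```bash
python3 kq.py
```

```text
px 66 [(np.float64(0.26), np.float64(2.1)), (np.float64(0.25), np.float64(1.95)), (np.float64(0.25), np.float64(2.15)), (np.float64(0.25), np.float64(2.0)), (np.float64(0.24), np.float64(2.05)), (np.float64(0.23), np.float64(2.2))]
[548.1  46.4 108.5] [-8.2  0.7  2.3] [0.14 1.76 0.38]
```

Call:
{"method": "play_rows", "body": {
  "moves": [
    [[3, 1, -0.5], 0, 91.8],
    [[6, 3, -1], 0, 91.8],
    [[8, 5, -1.5], 0, 91.8],
    [[8, 5, -1.5], 0, 91.8]
  ]
}}

```text
time_s: 10.62
tool_pos: [0.5577, 0.045, 0.1105]
eef_rot: [[0.985, 0.175, -0.006], [0.175, -0.985, 0.002], [-0.006, -0.003, -1.0]]
wrist_force: [-7.6, 2.5, 2.8]
gripper_width: 0.0918
grip_force: 3.4
```

```bash
python3 kq.py
```

```text
px 76 [(np.float64(0.22), np.float64(2.25)), (np.float64(0.22), np.float64(2.4)), (np.float64(0.22), np.float64(2.45)), (np.float64(0.21), np.float64(2.15)), (np.float64(0.21), np.float64(2.2)), (np.float64(0.21), np.float64(2.3))]
[557.7  45.  110.4] [-6.6  3.9  2.3] [0.87 1.5  0.34]
```

Call:
{"method": "play_rows", "body": {
  "moves": [
    [[1, 3, 0], 0, 91.8],
    [[2, 6, 0], 0, 91.8],
    [[2, 6, 0], 0, 91.8]
  ]
}}

```text
time_s: 11.05
tool_pos: [0.5582, 0.0442, 0.1102]
eef_rot: [[0.984, 0.179, -0.01], [0.18, -0.984, 0.006], [-0.009, -0.008, -1.0]]
wrist_force: [-13.0, 11.9, 5.1]
gripper_width: 0.0914
grip_force: 8.5
```

```bash
python3 kq.py
```

```text
px 77 [(np.float64(0.22), np.float64(2.25)), (np.float64(0.22), np.float64(2.4)), (np.float64(0.22), np.float64(2.45)), (np.float64(0.22), np.float64(2.15)), (np.float64(0.21), np.float64(2.2)), (np.float64(0.21), np.float64(2.3))]
[558.2  44.2 110.2] [-12.7  11.4   5.8] [2.78 2.81 0.64]
```

It moved only 1 mm for a 6 mm command while the force doubled: the stop. I'll push once more to make sure, then back off along the trailing side and lift.

Call:
{"method": "play_rows", "body": {
  "moves": [
    [[3, 5, 0], 0, 91.8],
    [[4, 6, 0], 0, 91.8],
    [[4, 6, 0], 0, 91.8]
  ]
}}

```text
time_s: 11.48
tool_pos: [0.5589, 0.0438, 0.1099]
eef_rot: [[0.983, 0.185, -0.017], [0.185, -0.983, 0.01], [-0.015, -0.013, -1.0]]
wrist_force: [-24.4, 19.0, 13.7]
gripper_width: 0.0919
grip_force: 14.4
```

Call:
{"method": "play_rows", "body": {
  "moves": [
    [[-10, -22, 0], 0, 91.8],
    [[-18, -30, 0], 0, 91.8],
    [[-18, -30, -20], 0, 91.8],
    [[-18, -30, -60], 0, 91.8],
    [[-18, -20, -110], 0, 91.8],
    [[-38, 60, -120], 0, 91.8],
    [[-58, 120, -120], 0, 91.8],
    [[-78, 180, -120], 0, 91.8],
    [[-78, 230, -120], 0, 91.8],
    [[-78, 230, -120], 0, 91.8]
  ]
}}

```text
time_s: 12.72
tool_pos: [0.5311, -0.2176, 0.2326]
eef_rot: [[0.987, 0.16, 0.001], [0.16, -0.987, -0.004], [0.001, 0.004, -1.0]]
wrist_force: [0.2, 0.2, 0.4]
gripper_width: 0.0915
grip_force: 0.0
```

```bash
python3 kq.py; python3 - <<'E'
from h import *
a=Cam("side").im;t=Cam("top").im
c=lambda im,x,y:cv2.resize(im[y:y+100,x:x+100,::-1],None,fx=3.9,fy=3.9,interpolation=cv2.INTER_CUBIC)
cv2.imwrite("pics/s5.png",np.hstack([c(a,140,200),c(t,155,90)]))
E
```

```text
px 207 [(np.float64(0.69), np.float64(2.45)), (np.float64(0.67), np.float64(2.4)), (np.float64(0.67), np.float64(2.5)), (np.float64(0.66), np.float64(2.55)), (np.float64(0.66), np.float64(2.6)), (np.float64(0.66), np.float64(2.35))]
[ 531.6 -215.3  232.5] [0.2 0.6 0.2] [-0.02 -0.01  0.01]
```

The key estimate matches the stop (2.45–2.6 + π ≈ 5.7), and the stop held against 34 N. Next is the bird. I'll check for neighbours around the gripper body and compute the approach shift.

```bash
python3 - <<'E'
from h import *
S,T=Cam("side"),Cam("top");st=env.state();R=st["eef_rot"];p=st["tool_pos"]*1e3
c=np.array([468,-187,0.]);h=np.radians(52.6);ex=np.array([np.cos(h),np.sin(h)]);ey=np.array([-ex[1],ex[0]])
for nm,ps,z in(("rabbit base",(248,205),.008),("tree base",(216.5,227),.008),("greenB base",(299,250),.008),("yellow base",(307,217),.008)):
    w=S.atz(ps,z)*1e3;d=(w-c)[:2];print(nm,w.round(0),"bird frame x,y",(ex@d).round(0),(ey@d).round(0))
for nm,pt in(("rabbit ears",[(352,172),(362,181)]),("tree top",[(312,148)])):
    for q in pt:
        w=T.atz(q,.095)*1e3;d=(w-c)[:2];print(nm,w.round(0),(ex@d).round(0),(ey@d).round(0))
print("p",p.round(1),"shift above",(R.T@(c+[0,0,130]-p)).round(1),"yaw",-(h-np.arctan2(R[1,0],R[0,0])),st["joint_positions"].round(0))
# reference check of the bird pose: predicted beak/tail pixels now
for q in((-50,67),(50,75),(-22,84)): 
    w=np.array([*(c[:2]+ex*q[0]),q[1]])/1e3;print(q,S.px(w).round(1),T.px(w).round(1))
E
```

```text
rabbit base [ 513. -300.    8.] bird frame x,y -62.0 -104.0
tree base [ 581. -180.    8.] bird frame x,y 74.0 -86.0
greenB base [ 354. -102.    8.] bird frame x,y -2.0 142.0
yellow base [ 341. -255.    8.] bird frame x,y -131.0 60.0
rabbit ears [ 523. -291.   95.] -49.0 -107.0
rabbit ears [ 501. -315.   95.] -81.0 -104.0
tree top [ 584. -194.   95.] 65.0 -96.0
p [ 532.5 -207.3  232. ] shift above [-60.1 -31.1 101.9] yaw -0.7438275953158 [ 47.  22. -36. 100.  15.  63. -74.]
(-50, 67) [[271.3 202.3]] [[325.5 208.4]]
(50, 75) [[244.3 214.6]] [[293.3 183.9]]
(-22, 84) [[264.  200.8]] [[316.8 200.8]]
```

Call:
{"method": "play_rows", "body": {
  "moves": [
    [[-15, -8, 0], -0.15, 60],
    [[-30, -16, 10], -0.3, 60],
    [[-45, -24, 30], -0.45, 60],
    [[-60, -31, 50], -0.6, 60],
    [[-60, -31, 70], -0.744, 60],
    [[-60, -31, 80], -0.744, 60],
    [[-60, -31, 80], -0.744, 60],
    [[-60, -31, 80], -0.744, 60]
  ]
}}

```text
time_s: 13.98
tool_pos: [0.4684, -0.1885, 0.152]
eef_rot: [[0.61, 0.793, 0.001], [0.793, -0.61, -0.0], [0.0, 0.001, -1.0]]
wrist_force: [0.1, 0.4, 0.5]
gripper_width: 0.0599
grip_force: 0.0
```

```bash
cat > b.py <<'E'
from h import *
st=env.state();R=st["eef_rot"];p=st["tool_pos"]*1e3;c=np.array([468,-187,27.])
print(p.round(1),"shift",(R.T@(c-p)).round(1),"yaw",np.arctan2(R[1,0],R[0,0])-np.radians(52.6),st["gripper_width"])
E
python3 b.py
```

```text
[ 468.4 -188.5  152. ] shift [  0.9  -1.4 125. ] yaw -0.0028122871829422413 0.05991581043915082
```

Call:
{"method": "play_rows", "body": {
  "moves": [
    [[1, -1, 40], 0, 60],
    [[1, -1, 80], 0, 60],
    [[1, -1, 105], 0, 60],
    [[1, -1, 120], 0, 60],
    [[1, -1, 125], 0, 60],
    [[1, -1, 125], 0, 60],
    [[1, -1, 125], 0, 30],
    [[1, -1, 125], 0, 22],
    [[1, -1, 125], 0, 10],
    [[1, -1, 125], 0, 10],
    [[1, -1, 125], 0, 10],
    [[1, -1, 125], 0, 10]
  ]
}}

```text
time_s: 15.48
tool_pos: [0.4675, -0.1876, 0.0263]
eef_rot: [[0.609, 0.793, 0.0], [0.793, -0.609, -0.0], [-0.0, 0.0, -1.0]]
wrist_force: [-0.8, -1.6, 2.4]
gripper_width: 0.0218
grip_force: 30.0
```

Call:
{"method": "play_rows", "body": {
  "moves": [
    [[0, 0, -10], 0, 10],
    [[0, 0, -40], 0, 10],
    [[0, 0, -90], 0, 10],
    [[0, 0, -140], 0, 10],
    [[10, 0, -175], 0, 10],
    [[40, -2, -190], 0.1, 10],
    [[75, -4, -190], 0.2, 10],
    [[110, -6, -190], 0.3, 10],
    [[145, -8, -190], 0.4, 10],
    [[180, -10, -190], 0.5, 10],
    [[215, -12, -190], 0.6, 10],
    [[250, -14, -190], 0.7, 10],
    [[285, -16, -190], 0.744, 10],
    [[315, -18, -190], 0.744, 10],
    [[335, -20, -190], 0.744, 10],
    [[343, -20, -190], 0.744, 10],
    [[343, -20, -190], 0.744, 10],
    [[343, -20, -190], 0.744, 10]
  ]
}}

```text
time_s: 17.73
tool_pos: [0.6601, 0.0951, 0.2161]
eef_rot: [[0.986, 0.169, -0.0], [0.169, -0.986, -0.001], [-0.001, 0.001, -1.0]]
wrist_force: [-0.5, -0.0, -1.3]
gripper_width: 0.0218
grip_force: 30.0
```

```bash
python3 - <<'E'
from h import *
S=Cam("side");T=Cam("top");st=env.state();R=st["eef_rot"];p=st["tool_pos"]*1e3
print(p.round(1),R.round(3).tolist(),st["gripper_width"],st["grip_force"],st["joint_positions"].round(0))
a=S.im[120:270,80:230,::-1];t=T.im[60:210,130:280,::-1]
cv2.imwrite("pics/s6.png",np.hstack([cv2.resize(x,None,fx=2.66,fy=2.66,interpolation=cv2.INTER_CUBIC) for x in(a,t)]))
# predicted bird: origin under TCP by 26.3 + dx
for dx in(-3,0,3):
  for q in((-50,67),(50,75),(-22,0),(22,0)):
    w=p+R@np.array([q[0]+dx,0,26.3-q[1]]);print(dx,q,S.px(w/1e3).round(1)[0],T.px(w/1e3).round(1)[0])
E
```

```text
[660.2  95.3 216.3] [[0.986, 0.169, -0.0], [0.169, -0.986, -0.001], [-0.0, 0.001, -1.0]] 0.022191229470150793 29.986257730051875 [  15.   34.  -37.   86.   21.   67. -107.]
-3 (-50, 67) [168.  198.4] [182.6 119.9]
-3 (50, 75) [115.4 196.6] [175.3  74.4]
-3 (-22, 0) [157.8 227. ] [188.1 117.2]
-3 (22, 0) [135.8 227.9] [185.4  99. ]
0 (-50, 67) [166.5 198.5] [182.4 118.5]
0 (50, 75) [113.8 196.6] [175.1  73.1]
0 (-22, 0) [156.3 227.1] [187.9 115.9]
0 (22, 0) [134.3 227.9] [185.2  97.8]
3 (-50, 67) [165.  198.5] [182.2 117.2]
3 (50, 75) [112.2 196.7] [174.9  71.8]
3 (-22, 0) [154.8 227.2] [187.7 114.7]
3 (22, 0) [132.8 228. ] [185.1  96.6]
```

View pics/s6.png

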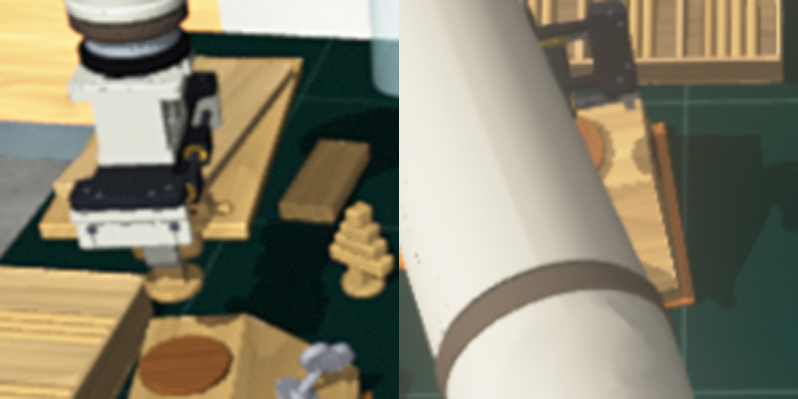

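Last picture: the bird is upright in the grip with its base at side x 134.5–156.3 and beak at (166.5,198), exactly where predicted (offset 0). The key is wound and clear. Lowering now.

Call:
{"method": "play_rows", "body": {
  "moves": [
    [[0.5, -1, 15], 0, 10],
    [[0.5, -1, 35], 0, 10],
    [[0.5, -1, 52], 0, 10],
    [[0.5, -1, 62], 0, 10],
    [[0.5, -1, 67], 0, 10],
    [[0.5, -1, 69], 0, 10],
    [[0.5, -1, 70], 0, 10],
    [[0.5, -1, 70], 0, 10]
  ]
}}

```text
time_s: 18.82
tool_pos: [0.661, 0.0979, 0.1467]
eef_rot: [[0.985, 0.171, 0.001], [0.171, -0.985, 0.0], [0.001, 0.0, -1.0]]
wrist_force: [-0.4, -0.3, -1.0]
gripper_width: 0.0223
grip_force: 30.0
```

Call:
{"method": "play_rows", "body": {
  "moves": [
    [[0, 0, 1], 0, 10],
    [[0, 0, 1.5], 0, 10],
    [[0, 0, 2], 0, 10],
    [[0, 0, 2], 0, 10]
  ]
}}

```text
time_s: 19.32
tool_pos: [0.6608, 0.0978, 0.1445]
eef_rot: [[0.985, 0.171, 0.0], [0.171, -0.985, -0.0], [0.0, 0.0, -1.0]]
wrist_force: [-0.9, -0.6, 1.1]
gripper_width: 0.022
grip_force: 30.0
```

Call:
{"method": "play_rows", "body": {
  "moves": [
    [[0, 0, -2], 0, 10],
    [[0, 1.5, -2], 0, 10],
    [[0, 1.5, -2], 0, 10],
    [[0, 1.5, -1], 0, 10],
    [[0, 1.5, 0], 0, 10],
    [[0, 1.5, 0.4], 0, 10],
    [[0, 1.5, 0.4], 0, 10]
  ]
}}

```text
time_s: 20.2
tool_pos: [0.661, 0.0964, 0.1445]
eef_rot: [[0.985, 0.171, 0.0], [0.171, -0.985, -0.0], [0.0, 0.0, -1.0]]
wrist_force: [-2.3, -1.5, 6.6]
gripper_width: 0.0219
grip_force: 30.0
```

Seated (6.6 N upward). I'll open gently, then rise straight up.

Call:
{"method": "play_rows", "body": {
  "moves": [
    [[0, 0, 0], 0, 26],
    [[0, 0, 0], 0, 32],
    [[0, 0, 0], 0, 42],
    [[0, 0, 0], 0, 52],
    [[0, 0, 0], 0, 60],
    [[0, 0, 0], 0, 60],
    [[0, 0, -15], 0, 60],
    [[0, 0, -45], 0, 60],
    [[0, 0, -85], 0, 60],
    [[0, 0, -125], 0, 60],
    [[0, 0, -150], 0, 60]
  ]
}}

```text
time_s: 21.58
tool_pos: [0.6618, 0.0969, 0.2978]
eef_rot: [[0.985, 0.171, 0.004], [0.171, -0.985, 0.001], [0.004, -0.0, -1.0]]
wrist_force: [0.0, -0.3, -0.0]
gripper_width: 0.0605
grip_force: 0.0
```

Call:
{"method": "play_rows", "body": {
  "moves": [
    [[-10, 40, 0], 0, 60],
    [[-30, 100, 0], 0, 60],
    [[-50, 160, 0], 0, 60],
    [[-70, 220, 0], 0, 60],
    [[-90, 280, 0], 0, 60],
    [[-90, 300, 0], 0, 60],
    [[-90, 300, 0], 0, 60]
  ]
}}

```text
time_s: 22.45
tool_pos: [0.6236, -0.2166, 0.2944]
eef_rot: [[0.986, 0.167, 0.001], [0.167, -0.986, -0.0], [0.001, 0.0, -1.0]]
wrist_force: [-0.4, -0.3, 0.5]
gripper_width: 0.0602
grip_force: 0.0
```

```bash
python3 kq.py; python3 - <<'E'
from h import *
S=Cam("side");T=Cam("top");bx=np.load("box.npy");a=bx[2]
R=np.array([[np.cos(a),-np.sin(a)],[np.sin(a),np.cos(a)]])
im=S.im.astype(int);old=cv2.imread("pics/side0.png")[:,:,::-1].astype(int)
t0=cv2.imread("pics/top0.png")[:,:,::-1].astype(int);ti=T.im.astype(int)
for nm,C,o in(("side",S,old),("top",T,t0)):
    for q in((-50,67),(50,72),(-22,84),(0,45)):
        w=np.array([*(R@[45+q[0],0]+bx[:2]*1e3),118+q[1]])/1e3;print(nm,q,C.px(w)[0].round(1),end=" ")
    d=(abs(C.im.astype(int)-o).sum(2)>90).astype(np.uint8)
    n,l,s,c=cv2.connectedComponentsWithStats(d);print([(s[i].tolist(),c[i].round(0).tolist()) for i in range(1,n) if s[i][4]>25])
for nm,C,o,x,y in(("tree",S,old,215,213),("rabbit",S,old,248,190)):
    print(nm,abs(C.im.astype(int)-o)[y-18:y+18,x-10:x+10].mean())
E
```

```text
px 206 [(np.float64(0.7), np.float64(2.45)), (np.float64(0.67), np.float64(2.4)), (np.float64(0.67), np.float64(2.5)), (np.float64(0.66), np.float64(2.55)), (np.float64(0.66), np.float64(2.6)), (np.float64(0.66), np.float64(2.35))]
[ 624.  -213.4  294.4] [ 0.1  1.1 -0.9] [ 0.03 -0.    0.04]
side (-50, 67) [170.5 228.8] side (50, 72) [120.1 228.6] side (-22, 84) [155.5 222.4] side (0, 45) [147.  238.5] [([163, 0, 43, 62, 1811], [185.0, 26.0]), ([312, 0, 99, 144, 5937], [361.0, 86.0]), ([420, 0, 115, 210, 12156], [481.0, 92.0]), ([171, 63, 39, 45, 895], [193.0, 87.0]), ([226, 83, 9, 7, 47], [229.0, 86.0]), ([186, 107, 15, 20, 214], [193.0, 116.0]), ([248, 134, 14, 3, 38], [254.0, 135.0]), ([472, 186, 30, 32, 513], [485.0, 201.0]), ([241, 198, 32, 37, 588], [258.0, 217.0]), ([126, 219, 52, 31, 700], [153.0, 234.0]), ([122, 227, 8, 6, 33], [125.0, 230.0]), ([193, 244, 22, 24, 273], [203.0, 255.0]), ([139, 247, 20, 15, 221], [148.0, 254.0])]
top (-50, 67) [189.9 128.3] top (50, 72) [183.2  86.5] top (-22, 84) [186.4 114.3] top (0, 45) [189.  110.7] [([0, 0, 560, 420, 53136], [333.0, 178.0
[... 643 characters left out ...]
[10.0, 159.0]), ([555, 173, 5, 40, 125], [558.0, 190.0]), ([465, 199, 61, 45, 810], [481.0, 224.0]), ([523, 208, 6, 18, 40], [526.0, 216.0]), ([221, 211, 21, 26, 140], [230.0, 224.0]), ([208, 222, 16, 10, 57], [215.0, 226.0]), ([210, 234, 15, 7, 40], [218.0, 238.0]), ([226, 238, 16, 8, 46], [234.0, 242.0]), ([479, 263, 81, 74, 2253], [521.0, 307.0]), ([502, 278, 34, 18, 160], [518.0, 287.0]), ([546, 283, 14, 45, 455], [554.0, 305.0]), ([465, 328, 2, 29, 46], [466.0, 341.0]), ([195, 340, 83, 54, 823], [236.0, 365.0]), ([524, 373, 36, 47, 800], [548.0, 403.0]), ([174, 390, 72, 30, 881], [201.0, 410.0]), ([221, 392, 18, 13, 138], [229.0, 398.0])]
tree 1.636111111111111
rabbit 2.3041666666666667
```

The side image has the bird where predicted: head row about 219–222 and tail x about 120–122. The tree and rabbit pixels are unchanged, and the key is still at its stop. Handing in.

```bash
python3 -c "
from rig import env
print(env.sign_off())"
```

```text
the job is handed in; nothing more can be done
None
```

I wound the key until it held firm against its stop, then set the bird upright on the middle of the turntable with its beak looking out over the key. The tree and rabbit were not moved, and I handed the job in at about 23 s. The key's end position rests on the push force and a rough image estimate, and I had no views left for a close-up look after letting the bird go.

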